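# Seal the gilder's dry box

### The arm

A 6-joint arm with a two-finger parallel gripper is mounted at the origin on the work surface. World frame = base frame: x ahead of the robot, y to its left, z up, the work surface at z = 0. Lengths are in m, angles in rad, forces in N, time in s.
With the tool pointing down it reaches from about 0.35 to 0.975 m from the base axis. Payload 4.9 kg.
Tool frame: the origin (TCP) lies at the very end of the fingers, on their centre line; the grasp point (between the pads) lies 19 mm behind it; y points along the fingers, z is the direction in which the jaws open and shut, and the axes are right-handed (so a half turn about y gives the same grasp; the last joint's range is limited). The gripper opens to 85 mm and grips with 20 to 120 N. Pads are 22 mm wide; open, the fingers measure 114 mm over their backs; the gripper's body (76 mm by 85 mm) begins 54 mm behind the grasp point. The pads swing forward as they close: fully open they stand 13 mm farther back than shut.
Start: joints at [-1.324, 0.053, 1.613, -0, 1.476, -0.119], TCP at [0.224, -0.584, 0.231] pointing down, gripper open.
Joint ranges: [-3.01, 3.01], [-1.01, 2.22], [0.06, 2.58], [-1.02, 4.17], [0.09, 2.62], [-3.14, 3.14]. Speed limits (rad/s): [2.57, 2.57, 3.14, 3.14, 3.14, 3.14].

### API

Orientations are given as a unit quaternion [w, x, y, z].
In Python, from station import arm gives the robot as it stands. Calls block until the motion is done:
- arm.move_to(position, orientation): joint-space move of the TCP to a pose.
- arm.move_linear(position, orientation=None, speed=0.15): straight line of the TCP; orientation=None keeps the orientation; speed is the mean speed in m/s.
- arm.move_j(angles): joint-space move.
- arm.gripper_to(opening, newtons=None): finger opening in m; newtons is the grip in N (None keeps the last); returns when the fingers have stopped.
- arm.sleep(seconds).
- arm.solve_ik(position, orientation): joint angles nearest the present ones, or None.
- arm.state(): the state.
- arm.snapshot(name): name is "side" or "top" or "wrist"; returns a dict with "pixels" (480x640x3 uint8, red, green, blue), "fx", "fy", "cx", "cy" (pixels), "k1" (the pictures are not rectified: a ray, as slopes to the right and down, at radius r is drawn at 1 + k1 r^2 times it, then the intrinsics apply), "extrinsics" (4x4, takes a point from camera to world coordinates). Camera axes: x right, y up, looking along -z (the intrinsics and any distortion apply to the point x, -y, -z); pixel columns grow to the right and rows downward; lengths in m; the calibration is good to about 2 mm. A picture is of the moment at which its call begins. There is no depth.
A pose or a line that the arm cannot do raises arm.PlanningError and nothing moves.
- arm.job_done(): hands the job in, once; it reports no verdict.
Trained networks look in the newest picture that a camera, given by its name, has taken for a name from the list of things; names that differ only in an ending like _2 or _b are one class to them, and where a whole thing is asked for, a point or a joint stands for the part that bears it (a point fixed in the world has none). Each returns a list of dicts, best first, with "score" (0 to 1); they miss things now and then, are a little off and sometimes report something else, mostly with a low value. They report only what shows in the picture. A call takes as long as a camera call. They do not tell look-alikes from the thing itself.
- arm.masks_of(query, camera): "pixels" (480x640 bool, what is visible of it) and "box" ([left, top, right, bottom] in pixels, round what is visible of it).
The state is a dict: "time": time; "joint_positions": joint angles; "joint_vel": joint speeds; "tau": joint torques, N m; "position": TCP position; "tcp_rot": TCP orientation; "ft_force": force on the tool from outside, world axes, zero at the start; "ft_torque": the same for the moment, N m; "gripper_width": finger opening in m.
Only numpy, scipy, OpenCV 4.12 (cv2) and the standard library are available. Lean on these libraries where they do the work, as an engineer would, in place of code of your own. Each camera call takes 0.05 s, during which the arm holds its last target.

### The job

Put the lid on the grey dry box of leaf booklets: set it gently over the opening by its handle, so that it just rests on the rubber gasket, and let go. Then press it down on its corner bosses, one corner at a time, each fully home before the next, until all four are home and the lid sits flat and sealed. Leave the jar, the brush and the burnisher where they are.

Things in the scene. Friction and masses are not known exactly. Their poses are not given: they have to be found in the camera images.
- box: Grey rectangular dry box, open on top, fixed to the bench on one side of the work, the lid on the other, yaw within 35 degrees. Origin: centre of its underside, on the bench; x along its long side, y along the short one, z up. Body 180 x 130 mm; on top a flange 192 (x) x 142 (y) mm, its top face 90 mm above the origin, round an opening of 164 x 114 mm.
- box_rim (a point): Centre of the box's opening, level with the flange's top face. A black rubber gasket runs round the flange and stands 12 mm above it when not pressed. It is in four corner lengths, each moving on its own, which bear the lid at blocks 14 x 14 mm at x = +-89, y = +-64 mm.
- lid: Loose rigid aluminium lid, 0.3 to 0.6 kg, at first on the bench right way up. Origin: centre of its plug's underside; x along its long side, z up. Tapered plug z 0 to 22 mm, 152 x 102 mm at the foot, 158 x 108 at the top (enters the opening with 3 mm to spare each side, either way round); plate 196 x 146 mm, z 22 to 30 mm. Origin above the box's origin: 77 to 80 mm on the unpressed gasket, 72 sealed.
- lid_handle (a point): Middle of the bar of the lid's handle, 53 mm above the lid's origin, on its axis. The black bar lies along the lid's x, 80 mm long, 16 mm wide (y), 22 mm high, top 64 mm above the lid's origin, on two end posts; 12 mm free under it.
- lid_boss (a point): Top of the lid's boss at its (+x, +y) corner. There are four such steel bosses to press on, 20 mm across, at x = +-86, y = +-62 mm of the lid, tops 33 mm above its origin. The lid only rests on the gasket: when one corner goes down the opposite one tips up, by up to 9 mm, until it is pressed in turn.
- jar: Bystander: closed glass jar 60 mm across, 75 mm high; origin at the centre of its underside.
- brush: Bystander: flat brush lying on the bench beyond the box and lid; origin at its underside.
- burnisher: Bystander: burnisher, a wooden handle with a stone tip, about 170 mm long, lying on the bench; origin under its middle.
- seal_a (a joint): How far the gasket is pressed down at the box's corner at (-x, +y in the box's frame), in m: 0 standing free, 0.008 fully home against a stop. It starts between 0 and 0.003. It yields to about 9 N on that corner and stays where it is pressed (it does not spring back).
- seal_b (a joint): How far the gasket is pressed down at the box's corner at (+x, +y in the box's frame), in m: 0 standing free, 0.008 fully home against a stop. It starts between 0 and 0.003. It yields to about 9 N on that corner and stays where it is pressed (it does not spring back).
- seal_c (a joint): How far the gasket is pressed down at the box's corner at (+x, -y in the box's frame), in m: 0 standing free, 0.008 fully home against a stop. It starts between 0 and 0.003. It yields to about 9 N on that corner and stays where it is pressed (it does not spring back).
- seal_d (a joint): How far the gasket is pressed down at the box's corner at (-x, -y in the box's frame), in m: 0 standing free, 0.008 fully home against a stop. It starts between 0 and 0.003. It yields to about 9 N on that corner and stays where it is pressed (it does not spring back).
There are look-alikes about, which are no part of the job. There is more than one size of the lid; the job needs the larger.

How it is judged:
By the outcome, as a careful person would: the job done as asked, in the order asked, and still so for the second after the job is handed in, with the robot touching nothing.
It also fails if it takes over 72 s, if anything falls off the work surface, if the arm or the gripper's body presses on something with over 40 N, if the wrist force passes 120 N, or if a joint passes its speed limit or range.

## Working session

There is one attempt and no reset: what is moved stays moved. The work goes in short steps, each a Python script; the robot and the scene stay as the last script left them, time stands still between calls to the robot, and variables do not carry over. Pictures are saved under pics/ and viewed, and the job is handed in when it is done.

```bash
mkdir -p pics; ls; python3 - <<'E'
from station import arm
import cv2,json
s=arm.state();print({k:(v if not hasattr(v,'tolist') else v.tolist()) for k,v in s.items()})
for n in("side","top","wrist"):
    d=arm.snapshot(n);cv2.imwrite(f"pics/{n}0.png",d["pixels"][:,:,::-1])
    print(n,d["fx"],d["fy"],d["cx"],d["cy"],d["k1"],d["extrinsics"])
E
```

```text
pics
{'time': 0.0, 'joint_positions': [-1.3239724256509027, 0.053374308158066916, 1.6143002493197605, 3.7417620976295956e-05, 1.4760145376717149, -0.11902479566781664], 'joint_vel': [0.00010400301014953245, -0.00014258000447693397, -0.001712303040727158, -0.0007921989623155324, 0.000476333412355084, -0.0009510513022472269], 'tau': [-0.0011465486386441626, -39.367032051086426, -37.017821073532104, -0.00020890395717287902, 0.007050429558148608, -3.875625367300017e-06], 'position': [0.22342973342170946, -0.5830254790241592, 0.23004847870419298], 'tcp_rot': [0.12859139515477602, -0.1286597727907899, 0.6960497507473751, -0.6945686866265189], 'ft_force': [0.6495733266734469, -0.8526789616337087, -0.08515459019172385], 'ft_torque': [0.05959554923484905, -0.024836154851185278, -0.03546606697531753], 'gripper_width': 0.08521787922363057}
side 615.5308701402738 615.5308701402738 323.9346753439631 243.90213657037992 -0.18783453938819727 [[-0.99595142  0.06143079 -0.06562791  0.49860887]
 [-0.08988634 -0.68949013  0.71869591  0.71381145]
 [-0.00109974  0.72168526  0.69222047  0.78975142]
 [ 0.          0.          0.          1.        ]]
top 433.8697558494409 433.8697558494409 321.55373983778907 246.6478000872218 -0.02178388086914488 [[-0.00906933  0.98402513 -0.17779847  0.4237675 ]
 [-0.99990868 -0.00714294  0.01147183 -0.01319075]
 [ 0.01001856  0.17788628  0.98400005  0.91260773]
 [ 0.          0.          0.          1.        ]]
wrist 375.4510513130553 375.4510513130553 317.2499130125629 238.83469060124224 -0.04684246123622772 [[ 0.3581451   0.89690028  0.25942625  0.2906769 ]
 [-0.93366519  0.34439303  0.09829926 -0.55942771]
 [-0.00117996 -0.27742266  0.96074725  0.37255477]
 [ 0.          0.          0.          1.        ]]
```

View pics/top0.png

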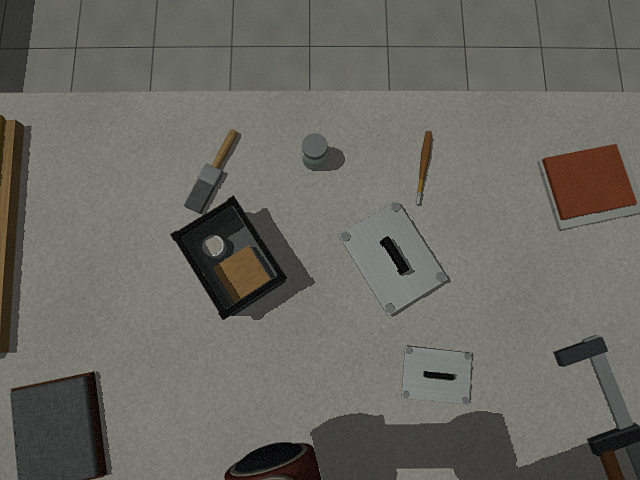

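View pics/side0.png

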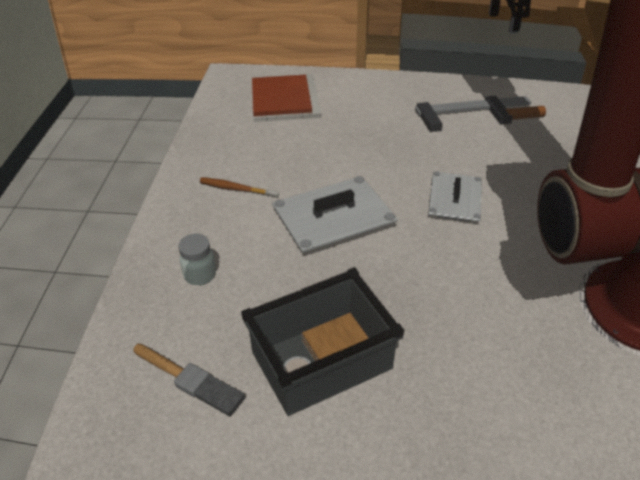

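View pics/wrist0.png

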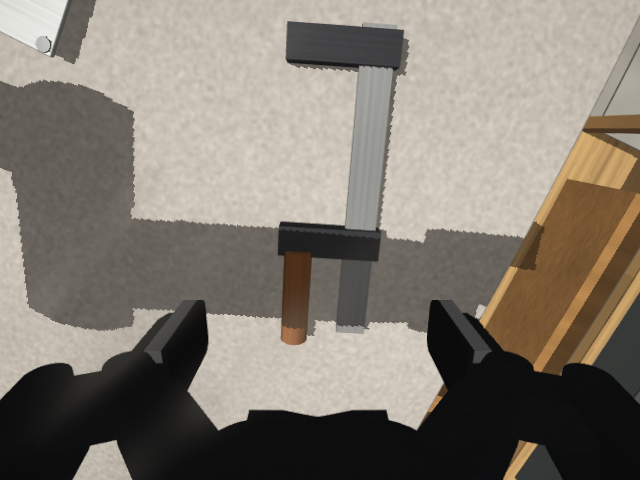

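Larger lid is at top-image (395,258). The small lid at (437,375) is the look-alike, and the only grey open box is at (230,257), with the grey book at (57,428) excluded. Next, close crops for the measurement.

```bash
cat > h.py <<'E'
import numpy as np, cv2
from scipy.optimize import least_squares
from scipy.spatial.transform import Rotation as R
class Cam:
    def __init__(s,d):
        s.f=d["fx"];s.c=np.array([d["cx"],d["cy"]]);s.k=d["k1"];s.E=np.array(d["extrinsics"])
    def proj(s,P):
        P=np.atleast_2d(P);q=(P-s.E[:3,3])@s.E[:3,:3]
        m=np.c_[q[:,0]/-q[:,2],-q[:,1]/-q[:,2]];r2=(m**2).sum(1,keepdims=True)
        return m*(1+s.k*r2)*s.f+s.c
    def unproj(s,uv,z):
        uv=np.atleast_2d(uv).astype(float);md=(uv-s.c)/s.f;m=md.copy()
        for _ in range(20): m=md/(1+s.k*(m**2).sum(1,keepdims=True))
        d=np.c_[m[:,0],-m[:,1],-np.ones(len(m))]@s.E[:3,:3].T
        o=s.E[:3,3];return o+d*((z-o[2])/d[:,2])[:,None]
def model(pose,pts,z0=0):
    x,y,a=pose;c,s=np.cos(a),np.sin(a);p=np.asarray(pts,float)
    return np.c_[x+c*p[:,0]-s*p[:,1],y+s*p[:,0]+c*p[:,1],p[:,2]+z0]
def down(yaw):
    """tool y down (world -z), tool z (jaw axis) at horizontal angle yaw"""
    z=np.array([np.cos(yaw),np.sin(yaw),0]);y=np.array([0,0,-1.]);x=np.cross(y,z)
    q=R.from_matrix(np.c_[x,y,z]).as_quat();return [q[3],q[0],q[1],q[2]]
def save(d,name,crop=None,s=1):
    im=d["pixels"][:,:,::-1]
    if crop: a,b,c,e=crop;im=im[b:e,a:c]
    cv2.imwrite(f"pics/{name}.png",cv2.resize(im,None,fx=s,fy=s,interpolation=cv2.INTER_CUBIC))
E
python3 - <<'E'
from h import *
from station import arm
d=arm.snapshot("top");save(d,"lidcrop",(330,190,460,320),4.5)
save(d,"boxcrop",(160,185,320,325),4.2)
c=Cam(d)
print(c.unproj([[397,207],[346,237],[391,309],[441,278]],.033))
print(c.unproj([[235,198],[172,237],[224,319],[287,278]],.100))
s=arm.state();print(R.from_quat(np.roll(s["tcp_rot"],-1)).as_matrix())
E
```

```text
[[ 0.66617989 -0.18269255  0.033     ]
 [ 0.6026298  -0.07423449  0.033     ]
 [ 0.45412345 -0.16211013  0.033     ]
 [ 0.51584464 -0.26688722  0.033     ]]
[[0.66776895 0.14447081 0.1       ]
 [0.59138883 0.26272309 0.1       ]
 [0.43613563 0.15871919 0.1       ]
 [0.51124307 0.04276502 0.1       ]]
[[-9.33836590e-01 -3.09897041e-04  3.57699773e-01]
 [-3.57699858e-01  1.33582560e-03 -9.33835653e-01]
 [-1.88431607e-04 -9.99999060e-01 -1.35829295e-03]]
```

View pics/lidcrop.png

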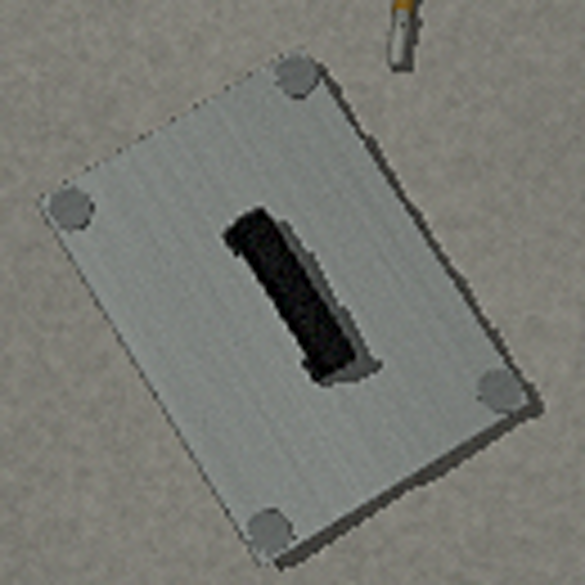

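View pics/boxcrop.png

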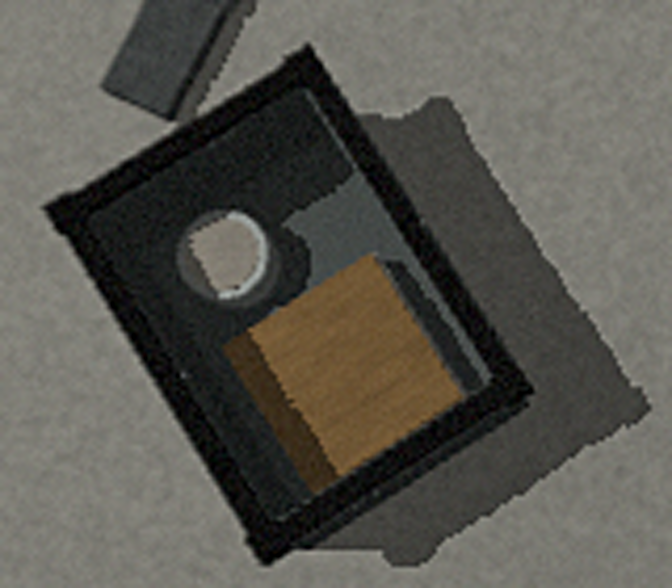

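```bash
python3 - <<'E'
from h import *
from station import arm
import pickle
out={}
u=np.array([np.cos(.524),np.sin(.524)])
for n,c in(("lid",(0.56,-0.172)),("box",(0.552,0.152))):
    p=np.array(c)-.05*u
    if n=="box": arm.move_to([p[0],p[1],.30],down(-np.pi/3))
    else: arm.move_to([p[0],p[1],.25],down(-np.pi/3))
    arm.sleep(.2)
    d=arm.snapshot("wrist");save(d,n+"_w");out[n]=d
    out[n+"_q"]=arm.state()["position"]
out["top"]=arm.snapshot("top") 
out["side"]=arm.snapshot("side")
pickle.dump(out,open("obs.pkl","wb"));print(arm.state()["time"])
E
```

```text
3.8083
```

View pics/lid_w.png

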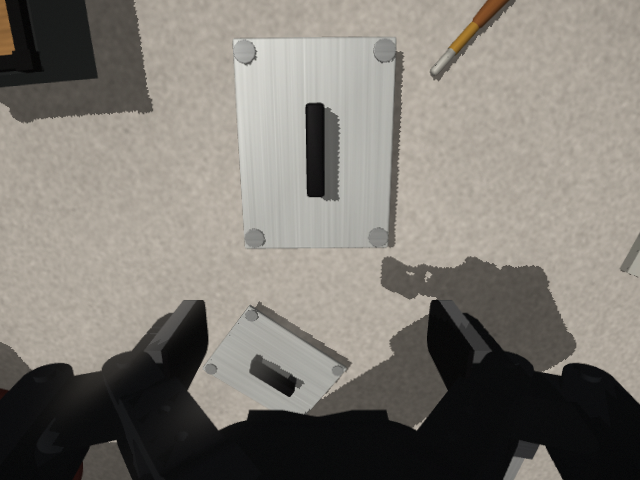

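View pics/box_w.png

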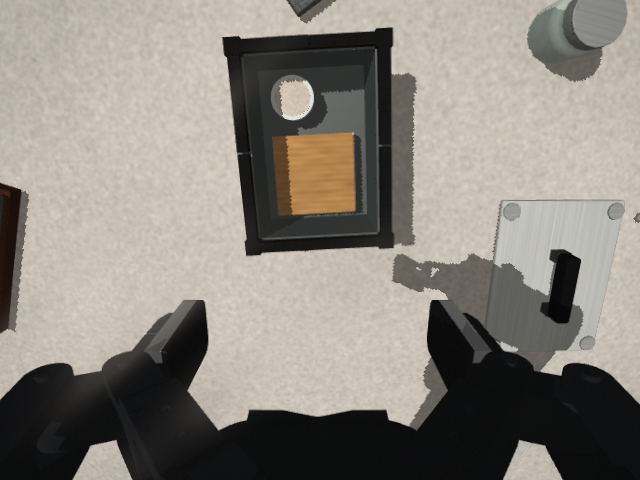

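```bash
python3 - <<'E'
from h import *
import pickle
o=pickle.load(open("obs.pkl","rb"))
im=o["box"]["pixels"][:,:,::-1]
im=np.clip(im.astype(float)*2.2,0,255).astype(np.uint8)
def cr(im,c,n,s):
    a,b,x,y=c;cv2.imwrite(f"pics/{n}.png",cv2.resize(im[b:y,a:x],None,fx=s,fy=s,interpolation=cv2.INTER_NEAREST))
t=[cv2.resize(im[y-25:y+25,x-33:x+33],None,fx=6,fy=6,interpolation=cv2.INTER_NEAREST) for x,y in((235,45),(385,42),(255,245),(388,240))]
cv2.imwrite("pics/bc.png",np.vstack([np.hstack(t[:2]),np.hstack(t[2:])]))
E
```

```text
(no output)
```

View pics/bc.png

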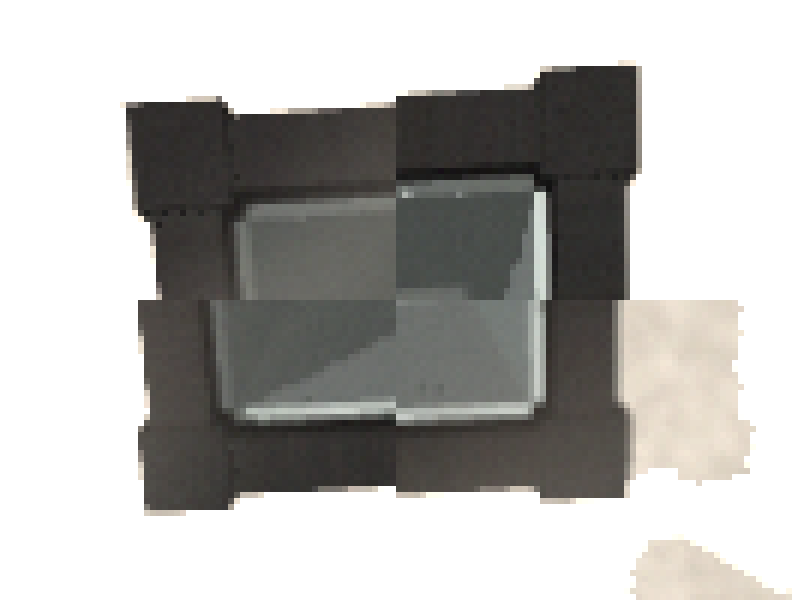

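```bash
cat > fit.py <<'E'
from h import *
import pickle
o=pickle.load(open("obs.pkl","rb"))
def fit(obs,x0):
    f=lambda p:np.concatenate([((Cam(d).proj(model(p,pts))-px)*w).ravel() for d,pts,px,w in obs])
    r=least_squares(f,x0,loss="soft_l1");return r.x,r.fun
b=lambda x,y,z:[[x,y,z],[x,-y,z],[-x,y,z],[-x,-y,z]]
lw=[[244,52],[384,50],[254,238],[377,237]]
lt=[[345.4,235.6],[395.6,206.7],[389.6,307.4],[440.7,276.5]]
bw=np.array([[232.2,46],[384.2,37.5],[253.1,248.1],[386.4,240.6]])-.5
bt=np.array([[170.2,234],[233.3,195.2],[221.9,319],[286.2,277.4]])-.4
if __name__=="__main__":
    T=o["top"];L=b(.086,.062,.033)
    for n,ob in(("lid w",[(o["lid"],L,lw,1)]),("lid t",[(T,L,lt,1)]),
      ("box w",[(o["box"],b(.089,.064,.1005),bw,1)]),("box t",[(T,b(.096,.071,.1005),bt,1)])):
        p,e=fit(ob,[.55,-.17 if n[0]=="l" else .15,.52]);print(n,p[:2],np.degrees(p[2]),e.round(1))
E
python3 fit.py
```

```text
lid w [ 0.56296642 -0.17072151] 30.428926239236368 [-0.5 -0.9  0.3 -0.2 -0.5  0.7  0.9  0.7]
lid t [ 0.56221627 -0.16967385] 30.149244026532056 [-0.1  0.1  0.1 -0.4 -0.1  0.3  0.  -0. ]
box w [0.55611495 0.15447303] 33.083479141281934 [-0.7 -0.2  0.8 -1.1 -0.5  0.7  0.4  1.2]
box t [0.55554066 0.15598699] 32.78403601369311 [-0.3  0.1  0.2 -0.3 -0.3  0.3  0.4 -0.1]
```

```bash
python3 - <<'E'
from h import *
from station import arm
import pickle
q=down(np.radians(30.3-90));p=[.5626,-.1702]
arm.move_to(p+[.14],q)
arm.move_linear(p+[.036],speed=.12)
d=arm.snapshot("wrist");save(d,"pre")
arm.gripper_to(0.0,50);arm.sleep(.2)
s=arm.state();print(s["gripper_width"],s["ft_force"],s["position"],s["time"])
arm.move_linear(p+[.036+.02],speed=.05)
arm.sleep(.2)
s=arm.state();print(s["gripper_width"],s["ft_force"],s["ft_torque"],s["position"],s["time"])
d=arm.snapshot("wrist");save(d,"held");pickle.dump((d,s),open("held.pkl","wb"))
save(arm.snapshot("side"),"held_s",(220,100,480,300),3)
E
```

```text
0.01536189580941487 [-0.08183224  0.8827436   2.99915814] [ 0.56273406 -0.1702243   0.03619296] 7.0
0.015253820055226412 [ 0.66934191  0.21800649 -4.05606327] [ 0.03986437 -0.00415988 -0.05527691] [ 0.56225089 -0.17009895  0.05553023] 7.75
```

View pics/held.png

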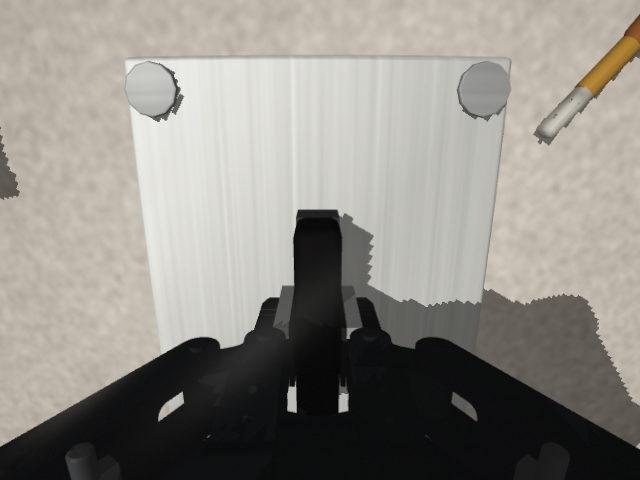

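View pics/held_s.png

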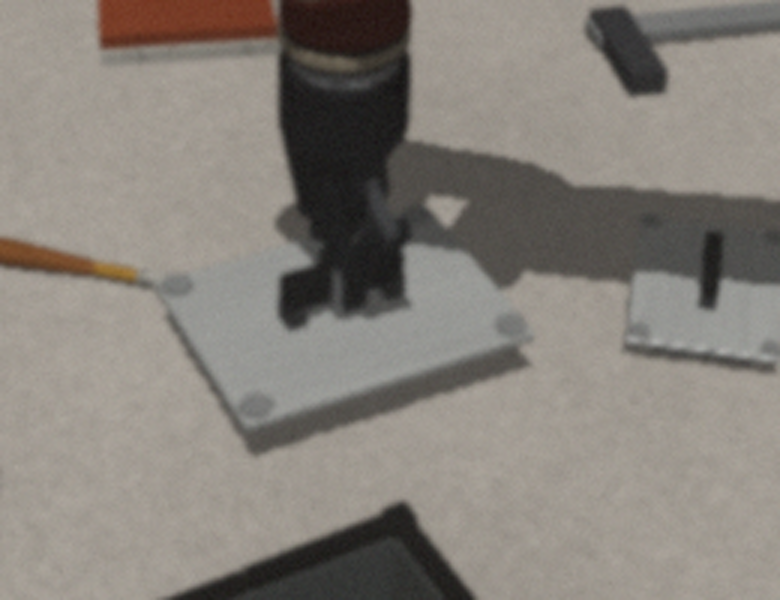

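```bash
python3 - <<'E'
from h import *
from fit import fit
import pickle
d,s=pickle.load(open("held.pkl","rb"))
for dz in(-.002,0,.002):
    P=Cam(d).unproj([[152,89],[484,90]],.0525+dz)
    p,e=fit([(d,[[.086,.062,.0525+dz],[.086,-.062,.0525+dz]],[[152,89],[484,90]],1)],[.56,-.17,.53])
    print(np.linalg.norm(P[0]-P[1]),p,np.degrees(p[2]),e.round(1), p[:2]-s["position"][:2])
Rm=R.from_quat(np.roll(s["tcp_rot"],-1)).as_matrix();print(np.degrees(np.arctan2(Rm[1,2],Rm[0,2])))
E
```

```text
0.12355629090148015 [ 0.5634931  -0.17166172  0.52652902] 30.167890692488662 [-0.6  0.   0.6  0.1] [ 0.00124221 -0.00156278]
0.12187946958529688 [ 0.56331562 -0.17176935  0.5265602 ] 30.169677196617695 [-2.8  0.1  2.8  0.1] [ 0.00106473 -0.00167041]
0.12020264826911363 [ 0.56315895 -0.17188411  0.52660315] 30.17213822006083 [-5.1  0.1  5.2  0.1] [ 0.00090807 -0.00178516]
-59.70307349754965
```

```bash
python3 - <<'E'
from h import *
from station import arm
s=arm.state();p=s["position"]
arm.move_linear([p[0],p[1],.20],speed=.15)
q=down(np.radians(32.9-90))
arm.move_to([.5553,.1560,.20],q)
arm.move_linear([.5553,.1560,.143],speed=.1)
arm.sleep(.3)
s=arm.state();print(s["position"],s["ft_force"],s["gripper_width"],s["time"])
d=arm.snapshot("top");save(d,"ins_t",(160,150,320,330),3.3)
d=arm.snapshot("side");save(d,"ins_s",(200,180,440,420),2.5)
E
```

```text
[0.55573911 0.15610725 0.14381087] [ 0.54990607  0.29964534 -3.15175901] 0.015045758267424178 11.2083
```

View pics/ins_s.png

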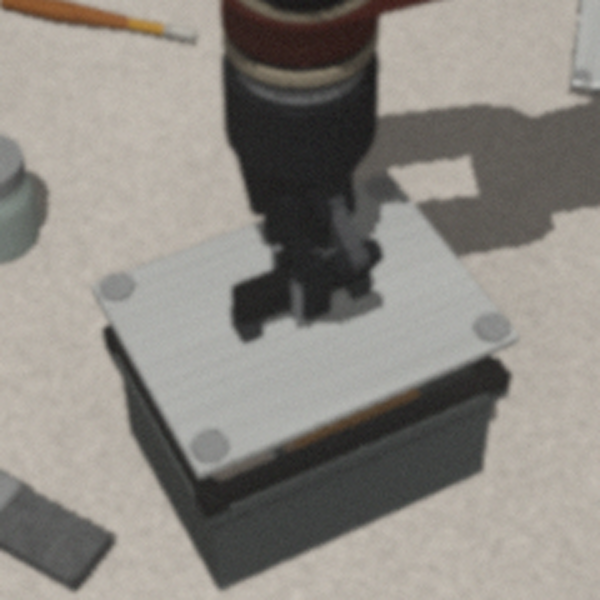

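View pics/ins_t.png

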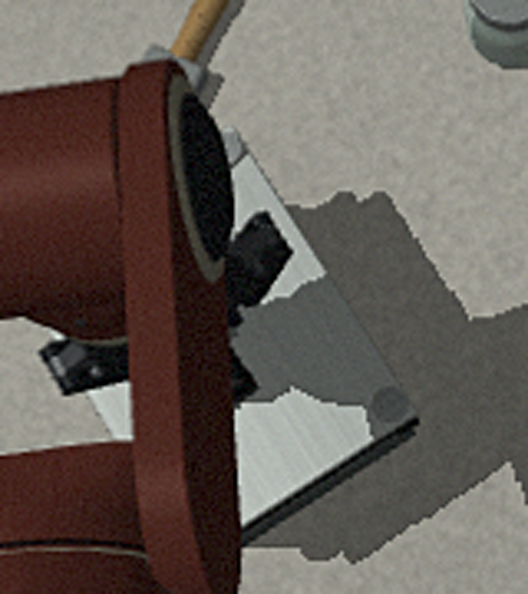

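```bash
python3 - <<'E'
from h import *
from fit import *
S=o["side"]
bb=np.array([[117,286],[492,327],[210,446]])/2.5+[200,180]-.3
z=.1408
# identify: unproject
P=Cam(S).unproj(bb,z);print(P)
pts=[]
for q in P[:, :2]:
    v=q-[.5553,.156];a=np.radians(32.9);l=np.array([np.cos(a)*v[0]+np.sin(a)*v[1],-np.sin(a)*v[0]+np.cos(a)*v[1]]);print(l);pts.append([.086*np.sign(l[0]),.062*np.sign(l[1]),z])
p,e=fit([(S,pts,bb,1)],[.555,.156,.57]);print("held side",p,np.degrees(p[2]),e.round(1))
im=np.clip(S["pixels"][260:420,230:420,::-1].astype(float)*1.8,0,255).astype(np.uint8)
cv2.imwrite("pics/sb.png",cv2.resize(im,None,fx=3.7,fy=3.7,interpolation=cv2.INTER_CUBIC))
E
```

```text
[[0.65966106 0.15152503 0.1408    ]
 [0.4489051  0.16288678 0.1408    ]
 [0.59255847 0.2556362  0.1408    ]]
[ 0.08519293 -0.06044354]
[-0.08559055  0.06357327]
[0.08540279 0.06341869]
held side [0.55411328 0.15705377 0.57247467] 32.80038223710547 [-0.2 -0.   0.5 -0.1 -0.2  0.1]
```

View pics/sb.png

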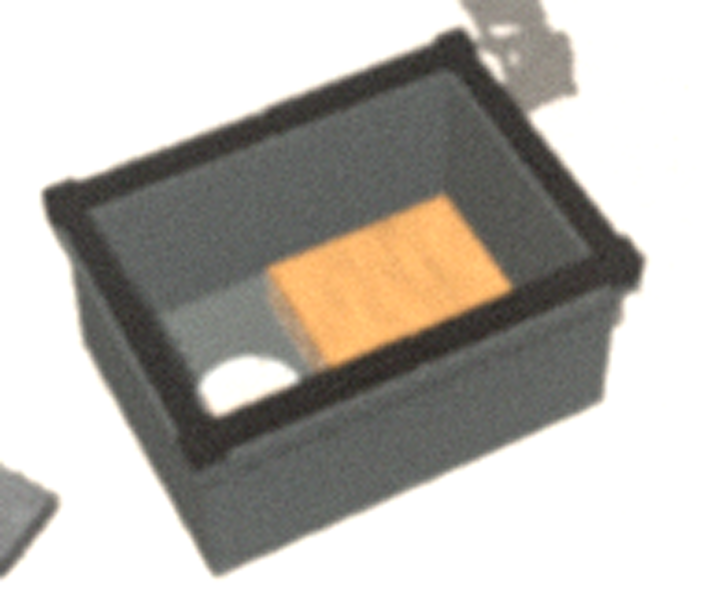

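```bash
python3 - <<'E'
from fit import *
S=o["side"]
px=np.array([[45,188],[455,30],[644,245],[192,436]])/3.7+[230,260]-.4
z=.1005;x,y=.096,.071
p,e=fit([(S,[[x,-y,z],[-x,-y,z],[-x,y,z],[x,y,z]],px,1)],[.555,.156,.57]);print(p,np.degrees(p[2]),e.round(1))
E
```

```text
[0.55491645 0.15158775 0.58781189] 33.67914019755899 [-1.8 -1.7  0.5 -3.8 -0.2  0.5  0.7  3.3]
```

```bash
python3 - <<'E'
from h import *
from station import arm
def ff(n=4):
    a=[]
    for _ in range(n): a.append(arm.state()["ft_force"]);arm.sleep(.03)
    return np.mean(a,0)
f0=ff();print(f0)
z=.143
while z>.108:
    z-=.006 if z>.125 else (.002 if z>.1195 else .0008)
    arm.move_linear([.5553,.1560,z],speed=.04)
    arm.sleep(.05);f=ff(3)-f0;s=arm.state();print(round(z,4),s["position"].round(4) if hasattr(s["position"],"round") else np.round(s["position"],4),f.round(2),round(s["time"],1))
    if f[2]>1.5 or np.hypot(f[0],f[1])>4: break
E
```

```text
[ 0.21397574 -0.17782051 -3.75573483]
0.137 [0.5553 0.156  0.137 ] [-0.11 -0.44  0.2 ] 11.9
0.131 [0.5553 0.156  0.131 ] [-0.11  0.19 -0.08] 12.3
0.125 [0.5553 0.156  0.125 ] [-0.02  0.07 -0.36] 12.8
0.123 [0.5553 0.156  0.123 ] [-0.17  0.25  0.06] 13.2
0.121 [0.5553 0.156  0.121 ] [-0.29  0.1  -0.25] 13.6
0.119 [0.5553 0.156  0.119 ] [-0.27  0.5   0.01] 14.0
0.1182 [0.5553 0.156  0.1183] [-0.32 -0.38  0.29] 14.4
0.1174 [0.5553 0.156  0.1174] [-0.58  0.14 -0.05] 14.8
0.1166 [0.5553 0.156  0.1166] [-0.13 -0.18 -0.04] 15.2
0.1158 [0.5553 0.156  0.1158] [-0.39  0.26  0.08] 15.6
0.115 [0.5555 0.156  0.1153] [-1.02 -0.57  2.04] 16.0
```

```bash
python3 - <<'E'
from h import *
from station import arm
arm.gripper_to(.05);arm.sleep(.2)
s=arm.state();print(s["ft_force"],s["gripper_width"])
arm.move_linear([.5553,.1560,.19],speed=.12)
u=np.array([np.cos(.574),np.sin(.574)]);p=np.array([.5553,.156])-.05*u
arm.move_to([p[0],p[1],.30],down(np.radians(32.9-90)))
arm.gripper_to(.0);arm.sleep(.1)
d=arm.snapshot("wrist");save(d,"rest_w")
import pickle;pickle.dump((d,arm.snapshot("side")),open("rest.pkl","wb"))
save(arm.snapshot("side"),"rest_s",(200,220,440,420),3)
print(arm.state()["time"])
E
```

```text
[ 0.21115187  0.43399406 -0.29032139] 0.04994609123483586
18.725
```

View pics/rest_w.png

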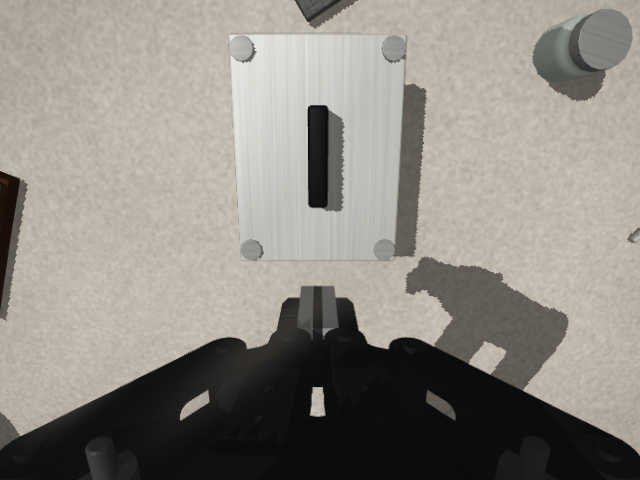

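View pics/rest_s.png

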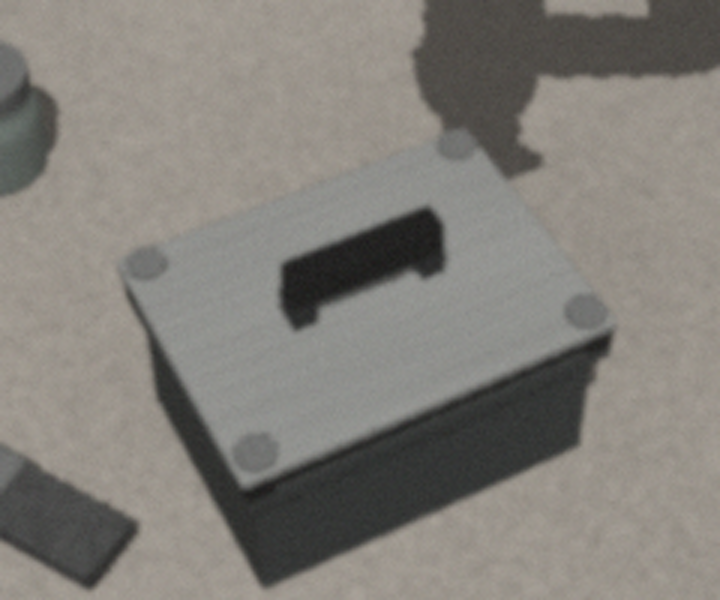

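```bash
cat > press.py <<'E'
from h import *
from station import arm
q=down(np.radians(32.9-90))
def ff(n=3):
    a=[]
    for _ in range(n): a.append(arm.state()["ft_force"]);arm.sleep(.02)
    return np.mean(a,0)
def press(pose,sx,sy,z0,zstop=.1058,fstop=25,fmax=38):
    P=model(pose,[[sx*.086,sy*.062,0]])[0]
    arm.move_to([P[0],P[1],.165],q)
    arm.move_linear([P[0],P[1],z0],speed=.1);arm.sleep(.15)
    f0=ff(5);z=z0;log=[];k=0
    while z>.085:
        z-=.001
        arm.move_linear([P[0],P[1],z],speed=.03);arm.sleep(.04)
        s=arm.state();f=np.array(s["ft_force"])-f0
        log.append((round(z,4),round(s["position"][2],4),round(f[2],1),round(float(np.hypot(f[0],f[1])),1)))
        if f[2]>fmax or (f[2]>fstop and s["position"][2]<zstop): break
        if np.hypot(f[0],f[1])>20: print("lateral");break
    arm.sleep(.25);s=arm.state();print(sx,sy,log);print("end",np.round(s["position"],4),(np.array(s["ft_force"])-f0).round(1),round(s["time"],1))
    arm.move_linear([P[0],P[1],.165],speed=.15)
E
python3 - <<'E'
from press import *
from fit import *
d,sd=pickle.load(open("rest.pkl","rb"))
bs=b(.086,.062,.111)
p,e=fit([(d,bs,[[242,49],[394,48],[251,250],[384,250]],1)],[.555,.156,.57]);print(p,np.degrees(p[2]),e.round(1))
px=np.array([[147,263],[457,144],[586,311],[256,452]])/3+[200,220]-.3
ps,e=fit([(sd,[bs[1],bs[3],bs[2],bs[0]],px,1)],[.555,.156,.57]);print(ps,np.degrees(ps[2]),e.round(1))
press([.5553,.156,np.radians(32.9)],1,1,.118)
d=arm.snapshot("side");save(d,"p1",(200,220,440,420),3)
E
```

```text
[0.55672121 0.15399583 0.57474626] 32.93053522316312 [-0.7 -0.8  0.2  0.3 -0.1  0.3  0.5  0.3]
[0.55390551 0.1559173  0.57292053] 32.825928466083425 [-0.3 -0.2  0.1 -0.2  0.3 -0.  -0.1  0.3]
1 1 [(0.117, np.float64(0.117), np.float64(-1.2), 0.7), (0.116, np.float64(0.1159), np.float64(-1.1), 0.6), (0.115, np.float64(0.1149), np.float64(-0.3), 1.2), (0.114, np.float64(0.1139), np.float64(-0.3), 0.4), (0.113, np.float64(0.1129), np.float64(-0.0), 1.1), (0.112, np.float64(0.1122), np.float64(1.2), 0.4), (0.111, np.float64(0.1119), np.float64(5.3), 1.9), (0.11, np.float64(0.111), np.float64(5.7), 1.2), (0.109, np.float64(0.1102), np.float64(6.6), 1.3), (0.108, np.float64(0.1096), np.float64(7.1), 3.2), (0.107, np.float64(0.1088), np.float64(8.5), 3.9), (0.106, np.float64(0.108), np.float64(8.8), 2.8), (0.105, np.float64(0.1071), np.float64(9.1), 3.7), (0.104, np.float64(0.1062), np.float64(9.5), 2.6), (0.103, np.float64(0.1055), np.float64(10.8), 3.9), (0.102, np.float64(0.1054), np.float64(15.0), 5.7), (0.101, np.float64(0.1053), np.float64(16.8), 7.7), (0.1, np.float64(0.1052), np.float64(20.2), 10.2), (0.099, np.float64(0.1051), np.float64(26.1), 12.0)]
end [0.5946 0.2555 0.1052] [-12.1  -4.   24.5] 26.2
```

View pics/p1.png

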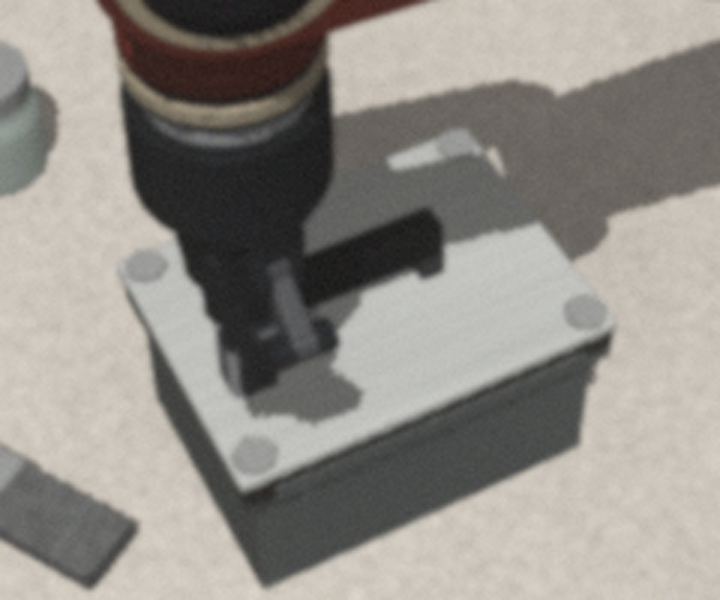

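```bash
python3 - <<'E'
from press import *
pose=[.5553,.156,np.radians(32.9)]
press(pose,-1,1,.117,fstop=20)
d=arm.snapshot("side");save(d,"p2",(200,220,440,420),3)
E
```

```text
-1 1 [(0.116, np.float64(0.1161), np.float64(-0.3), 0.2), (0.115, np.float64(0.1149), np.float64(-0.3), 0.5), (0.114, np.float64(0.1139), np.float64(-0.2), 0.5), (0.113, np.float64(0.1129), np.float64(0.6), 0.1), (0.112, np.float64(0.1119), np.float64(0.1), 0.4), (0.111, np.float64(0.1112), np.float64(0.3), 0.4), (0.11, np.float64(0.1107), np.float64(4.9), 1.1), (0.109, np.float64(0.1099), np.float64(6.1), 2.0), (0.108, np.float64(0.1089), np.float64(7.1), 2.8), (0.107, np.float64(0.1079), np.float64(6.7), 3.5), (0.106, np.float64(0.107), np.float64(8.4), 3.6), (0.105, np.float64(0.1061), np.float64(7.8), 3.5), (0.104, np.float64(0.1054), np.float64(9.8), 4.3), (0.103, np.float64(0.1052), np.float64(13.6), 6.8), (0.102, np.float64(0.1051), np.float64(19.3), 8.9), (0.101, np.float64(0.105), np.float64(23.7), 12.0)]
end [0.4497 0.1617 0.105 ] [-11.8  -1.6  23.8] 33.3
```

View pics/p2.png

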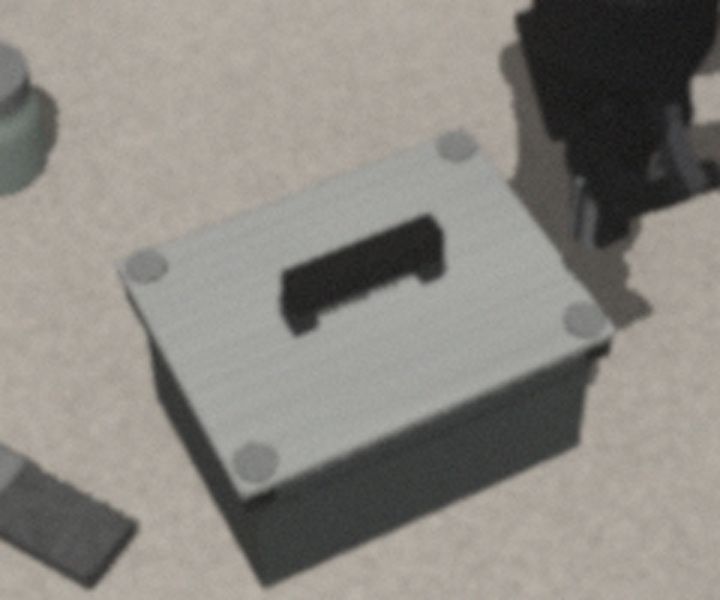

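```bash
python3 - <<'E'
from press import *
pose=[.5553,.156,np.radians(32.9)]
press(pose,-1,-1,.116,fstop=20)
press(pose,1,-1,.117,fstop=20)
d=arm.snapshot("side");save(d,"p3",(200,220,440,420),3);print(arm.state()["time"])
E
```

```text
-1 -1 [(0.115, np.float64(0.1151), np.float64(-0.1), 0.7), (0.114, np.float64(0.1139), np.float64(0.0), 1.1), (0.113, np.float64(0.1129), np.float64(-0.0), 0.8), (0.112, np.float64(0.1119), np.float64(-0.1), 0.9), (0.111, np.float64(0.1112), np.float64(1.1), 0.4), (0.11, np.float64(0.1107), np.float64(5.0), 1.1), (0.109, np.float64(0.1099), np.float64(7.1), 3.6), (0.108, np.float64(0.1091), np.float64(7.1), 3.2), (0.107, np.float64(0.1082), np.float64(7.3), 3.6), (0.106, np.float64(0.1072), np.float64(8.5), 3.6), (0.105, np.float64(0.1063), np.float64(8.0), 4.0), (0.104, np.float64(0.1054), np.float64(8.9), 4.3), (0.103, np.float64(0.1051), np.float64(13.2), 6.6), (0.102, np.float64(0.1051), np.float64(17.4), 9.3), (0.101, np.float64(0.105), np.float64(22.2), 11.8)]
end [0.5173 0.0566 0.105 ] [-12.2  -2.6  21.6] 40.0
1 -1 [(0.116, np.float64(0.1161), np.float64(-0.8), 0.7), (0.115, np.float64(0.1149), np.float64(-1.1), 1.3), (0.114, np.float64(0.1139), np.float64(-0.5), 0.7), (0.113, np.float64(0.1129), np.float64(0.1), 0.4), (0.112, np.float64(0.1119), np.float64(-0.9), 1.1), (0.111, np.float64(0.1109), np.float64(-1.1), 0.7), (0.11, np.float64(0.1102), np.float64(0.5), 0.8), (0.109, np.float64(0.1098), np.float64(4.9), 1.1), (0.108, np.float64(0.1089), np.float64(5.5), 1.6), (0.107, np.float64(0.1079), np.float64(4.8), 1.7), (0.106, np.float64(0.107), np.float64(5.6), 2.2), (0.105, np.float64(0.106), np.float64(5.3), 2.6), (0.104, np.float64(0.1051), np.float64(6.3), 1.0), (0.103, np.float64(0.105), np.float64(9.4), 3.3), (0.102, np.float64(0.1049), np.float64(12.2), 5.7), (0.101, np.float64(0.1049), np.float64(16.3), 8.5), (0.1, np.float64(0.1048), np.float64(19.2), 10.4), (0.099, np.float64(0.1048), np.float64(22.9), 12.4)]
end [0.6619 0.1507 0.1048] [-12.5  -1.5  23.8] 47.7
48.3417
```

View pics/p3.png

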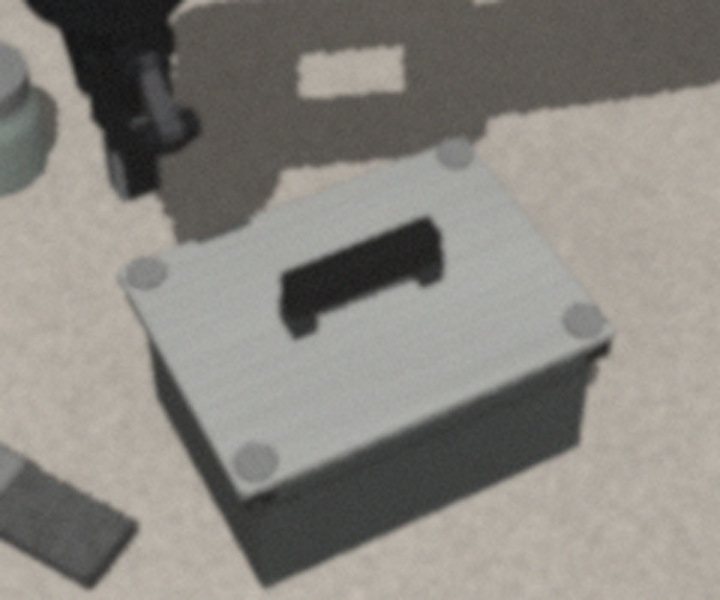

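```bash
python3 - <<'E'
from h import *
from station import arm
from fit import b
from scipy.optimize import least_squares
p=arm.state()["position"]
arm.move_linear([p[0],p[1],.25],speed=.15)
d=arm.snapshot("side");save(d,"fin_s")
px=np.array([[147,272],[456,153],[585,320],[256,461]])/3+[200,220]-.3
C=Cam(d);B=np.array(b(.086,.062,0))[[1,3,2,0]]
r=least_squares(lambda v:(C.proj(model(v[:3],B,v[3]))-px).ravel(),[.555,.156,.574,.105])
print(r.x,r.fun.round(1))
arm.job_done();print(arm.state()["time"])
E
```

```text
[0.55430187 0.15490008 0.57312883 0.10283654] [ 0.1 -0.1  0.  -0.1 -0.1 -0.  -0.   0.1]
the job is handed in; nothing more can be done
the job is handed in; nothing more can be done
```

View pics/fin_s.png

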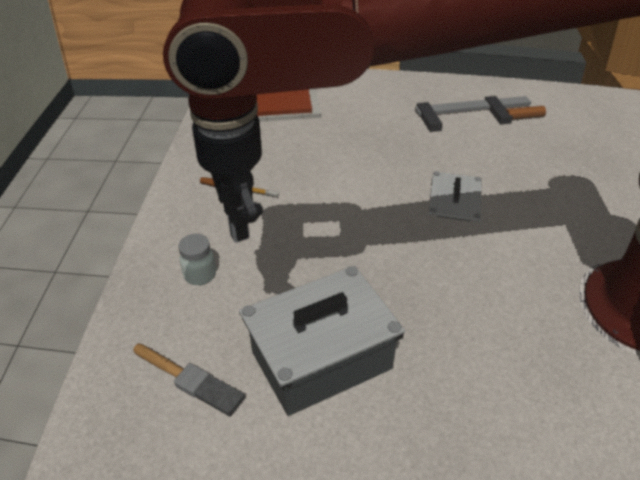

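The larger lid is on the dry box, pressed home at all four corners, and I have handed the job in, at about 49 s of the 72 s allowed. I lifted it by its handle, lowered it until it first touched the gasket (about 2 N), and let go. I then pressed the bosses one at a time, in the order (+x,+y), (-x,+y), (-x,-y), (+x,-y).

**Corners:** each one yielded at about 5 to 10 N and then stopped hard. The fingertip ended at z of 104.8 to 105.2 mm under 22 to 25 N, against 105 mm expected when sealed.

**Last picture:** the lid looks flat, and its four bosses fit a level lid to within 0.1 px. The jar, brush and burnisher are where they were, and the gripper is clear of everything.

**Disagreements:**
- The final side-camera fit put the boss tops at 102.8 mm, about 2 mm below the fingertip readings. That is the size of the calibration error, so I trusted the contact readings.
- An earlier side-camera estimate of the box position was poor, about 4 mm off the other two cameras. I set it aside and used the top and wrist cameras, which agreed to about 1.5 mm.

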